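Flip the measured part's status flag

TASK

The spool has been measured: with your fingertips, push the hinged flag on the spool's stand all the way over its pivot, from the near side to the far side, until it lies flat there and shows its solid-disc face. Only push it; lift and carry nothing. Leave the other two flags as they are, and leave the stands, the parts on them and everything else on the bench standing where they are.

Things in the scene. Friction and masses are not known exactly. Their poses are not given: they have to be found in the camera images.
- stand_spool: Loose flag stand carrying the spool: steel base 110 mm along its x, 145 along its y, 12 thick, 1.5 kg, on a 3 mm mat. Origin: centre of its underside, z up. Hinge along the stand's y. Its flag lies to the -x side (towards the robot, yaw up to 0.4 rad) before flipping, to +x after. The part stands at x 0, y +44 mm on a 54 mm square rubber pad, top 15 mm above the origin. All three stands are alike.
- pivot_spool (a point): Point on that stand's hinge axis at the middle of the flag's width: 34 mm to the -y side of the stand's middle, 70 mm above the stand's underside; axes as the stand's. Two grey cheeks carry the hinge, 7 mm thick, 22 mm wide along x, rising 11 mm above the axis, centred 31.5 mm either side of this point.
- flag_spool (a joint): That flag's angle, rad: 0 flat on the near side, pi/2 upright, pi flat on the far side; hard stops at 0 and pi; starts at 0 to 0.15. Stiff hinge (0.035 N m, about 1 N at mid-plate): it stays where it is left and never falls by itself. Lip-side face, up at 0: open ring; other face: solid disc.
- lip_spool (a point): Middle of the outer end of the flag's thumb lip; turns with the flag. The flag: aluminium, 50 mm wide, 4 mm thick, flat from the axis (in its mid-plane) to 62 mm out, then the lip, bent 45 deg up and outward at 0, ending 82 mm out and 20 mm up. A fingertip fits under the lip from outside. Push up and over along the arc: a level side push of 8 N or more may slide the stand.
- stand_bracket: Loose flag stand carrying the bracket: steel base 110 mm along its x, 145 along its y, 12 thick, 1.5 kg, on a 3 mm mat. Origin: centre of its underside, z up. Hinge along the stand's y. Its flag lies to the -x side (towards the robot, yaw up to 0.4 rad) before flipping, to +x after. The part stands at x 0, y +44 mm on a 54 mm square rubber pad, top 15 mm above the origin. All three stands are alike.
- pivot_bracket (a point): Point on that stand's hinge axis at the middle of the flag's width: 34 mm to the -y side of the stand's middle, 70 mm above the stand's underside; axes as the stand's. Two grey cheeks carry the hinge, 7 mm thick, 22 mm wide along x, rising 11 mm above the axis, centred 31.5 mm either side of this point.
- flag_bracket (a joint): That flag's angle, rad: 0 flat on the near side, pi/2 upright, pi flat on the far side; hard stops at 0 and pi; starts at 0 to 0.15. Stiff hinge (0.035 N m, about 1 N at mid-plate): it stays where it is left and never falls by itself. Lip-side face, up at 0: open ring; other face: solid disc.
- lip_bracket (a point): Middle of the outer end of the flag's thumb lip; turns with the flag. The flag: aluminium, 50 mm wide, 4 mm thick, flat from the axis (in its mid-plane) to 62 mm out, then the lip, bent 45 deg up and outward at 0, ending 82 mm out and 20 mm up. A fingertip fits under the lip from outside. Push up and over along the arc: a level side push of 8 N or more may slide the stand.
- stand_hexnut: Loose flag stand carrying the hexnut: steel base 110 mm along its x, 145 along its y, 12 thick, 1.5 kg, on a 3 mm mat. Origin: centre of its underside, z up. Hinge along the stand's y. Its flag lies to the -x side (towards the robot, yaw up to 0.4 rad) before flipping, to +x after. The part stands at x 0, y +44 mm on a 54 mm square rubber pad, top 15 mm above the origin. All three stands are alike.
- pivot_hexnut (a point): Point on that stand's hinge axis at the middle of the flag's width: 34 mm to the -y side of the stand's middle, 70 mm above the stand's underside; axes as the stand's. Two grey cheeks carry the hinge, 7 mm thick, 22 mm wide along x, rising 11 mm above the axis, centred 31.5 mm either side of this point.
- flag_hexnut (a joint): That flag's angle, rad: 0 flat on the near side, pi/2 upright, pi flat on the far side; hard stops at 0 and pi; starts at 0 to 0.15. Stiff hinge (0.035 N m, about 1 N at mid-plate): it stays where it is left and never falls by itself. Lip-side face, up at 0: open ring; other face: solid disc.
- lip_hexnut (a point): Middle of the outer end of the flag's thumb lip; turns with the flag. The flag: aluminium, 50 mm wide, 4 mm thick, flat from the axis (in its mid-plane) to 62 mm out, then the lip, bent 45 deg up and outward at 0, ending 82 mm out and 20 mm up. A fingertip fits under the lip from outside. Push up and over along the arc: a level side push of 8 N or more may slide the stand.
- spool: The part on its stand's nest pad, loose, 0.12 kg: a bare aluminium spool standing on end: two round flanges 46 mm across and 6 mm thick on a 24 mm core, 40 mm high. Origin: centre of its underside.
- bracket: The part on its stand's nest pad, loose, 0.12 kg: an L-shaped aluminium angle bracket: foot 46 x 36 mm, 7 mm thick, with a 42 mm high upright wall at one end. Origin: centre of its underside.
- hexnut: The part on its stand's nest pad, loose, 0.12 kg: a plain aluminium hexagon, 46 mm over its corners and 22 mm high, with a dark round spot on top. Origin: centre of its underside.
- plug_gauge: Bystander, loose: upright dark steel plug gauge, 22 mm across, 65 mm high.
- v_block: Bystander, loose: dark steel V-block, 50 x 40 mm, 32 mm high.
- mug: Bystander, loose: white mug, 80 mm across, 90 mm high.
- cleaner: Bystander, loose: white closed bottle, 54 mm across, 140 mm high.
- parts_tray: Bystander, loose: grey open tray, 120 x 160 mm, 35 mm high.
- screwdriver: Bystander, loose: black-handled screwdriver lying on the bench, 180 mm long; its body origin is on its underside.
- gauge_case: Bystander, loose: closed wooden case, 90 x 150 mm, 30 mm high.
Not all that is in view belongs to the job. What is shaped like the stand_spool but red is not meant.

How it is judged:
By the outcome, as a careful person would: the job done as asked, in the order asked, and still so for the second after the job is handed in, with the robot touching nothing.
It also fails if it takes over 38 s, if anything falls off the work surface, if the arm or the gripper's body presses on something with over 40 N, if the wrist force passes 120 N, or if a joint passes its speed limit or range.

ROBOT

A 6-joint arm with a two-finger parallel gripper is mounted at the origin on the work surface. World frame = base frame: x ahead of the robot, y to its left, z up, the work surface at z = 0. Lengths are in m, angles in rad, forces in N, time in s.
With the tool pointing down it reaches from about 0.35 to 0.975 m from the base axis. Payload 17.4 kg.
Tool frame: the origin (TCP) lies between the finger pads; the fingertips stand 8 mm ahead of it and the grasp point (between the pads) lies 11 mm behind it; z points along the fingers, y is the direction in which the jaws open and shut (so a half turn about z gives the same grasp; the last joint's range is limited). The gripper opens to 85 mm and grips with 20 to 120 N. Pads are 22 mm wide; open, the fingers measure 114 mm over their backs; the gripper's body (76 mm by 85 mm) begins 54 mm behind the grasp point. The pads swing forward as they close: fully open they stand 13 mm farther back than shut.
Start: joints at [-1.213, 0.116, 1.442, -0, 1.584, -0.038], TCP at [0.26, -0.623, 0.239] pointing down, gripper open.
Joint ranges: [-2.83, 2.83], [-0.83, 2.19], [0.07, 2.5], [-1.14, 4.28], [0.01, 3], [-2.97, 2.97]. Speed limits (rad/s): [1.89, 1.89, 2.22, 3.14, 3.14, 3.14].

INTERFACE

Orientations are given as a 3x3 rotation matrix whose columns are the frame's x, y, z axes.
In Python, from station import ctrl gives the robot as it stands. The module is installed in compiled form; this text tells all that it offers.
- The arm moves only by the shell command python3 -m jog 'ROWS' [FORCE]. ROWS is JSON, a list of rows, each an object with "dp": the shift along the tool's x, y, z in m, a list of three; "dr": the turn, a rotation vector about the tool's x, y, z in degrees, a list of three; "grip": the closure, from -1 (fully open) to 1 (shut), so that 0 is half open. In form: [{"dp": [dx, dy, dz], "dr": [ax, ay, az], "grip": grip}, ...]. A call has 1 to 8 rows; each row is the pose to reach, as a shift and turn from the pose measured when the call began, along the tool's axes at that moment; what a row does not reach only later rows make up. A row lasts 1/10 s, in which the tool goes at most 50 mm and 8.59 degrees, less where a joint would pass 70% of its speed; a pose out of reach is approached as far as the arm can. A call with a gripper value outside its range is refused whole. The fingers move at their own pace and stop on an object; FORCE is the grip in N (left out, the last holds). Time passes only in rows, so rows that repeat a pose let the fingers close. It gives the time, the measured TCP pose, the force and the opening at its end, in the units of the state.
- ctrl.observe(): the state, without advancing time (a new reading comes with each control period).
- ctrl.get_image(name): name is "side" or "top" or "wrist"; returns a dict with "pixels" (420x560x3 uint8, blue, green, red), "vfov" (degrees; the focal length in pixels is half the picture's height over the tangent of half this angle, whatever the lens; pixels are square), "cx", "cy" (the principal point, pixels), "extrinsics" (4x4, takes a point from world to camera coordinates). Camera axes: x right, y up, looking along -z (the intrinsics and any distortion apply to the point x, -y, -z); pixel columns grow to the right and rows downward; lengths in m; the calibration is good to about 2 mm. A picture is of the moment at which its call begins. There is no depth.
- ctrl.job_done(): hands the job in, once; it reports no verdict.
The state is a dict: "time_s": time; "joint_positions": joint angles; "dq": joint speeds; "joint_efforts": joint torques, N m; "ee_pos": TCP position; "eef_rot": TCP orientation; "ft_force": force on the tool from outside, world axes, zero at the start; "wrist_torque": the same for the moment, N m; "grip_width": opening from 0.0 (shut) to 1.0 (fully open).
Only numpy, scipy, OpenCV 4.12 (cv2) and the standard library are available. Lean on these libraries where they do the work, as an engineer would, in place of code of your own. Each camera call takes 0.05 s, during which the arm holds its last target.

## Working session

There is one attempt and no reset: what is moved stays moved. The work goes in short steps, Python scripts to look and compute and a shell command to move; the robot and the scene stay as the last step left them, time stands still between calls to the robot, and variables do not carry over. Pictures are saved under pics/ and viewed, and the job is handed in when it is done.

```bash
mkdir -p pics; cat > h.py <<'E'
import numpy as np,cv2
from station import ctrl
def grab(n,tag):
    d=ctrl.get_image(n); cv2.imwrite(f'pics/{tag}.png',d['pixels']); np.savez(f'pics/{tag}.npz',**{k:d[k] for k in d}); return d
def load(tag): return dict(np.load(f'pics/{tag}.npz'))
E
python3 - <<'E'
from h import *
for n in ('side','top','wrist'):
    d=grab(n,n+'0'); print(n,[k for k in d],d['vfov'],d['cx'],d['cy']); print(np.round(d['extrinsics'],3).tolist()); print({k:d[k] for k in d if k not in('pixels','extrinsics')})
print(ctrl.observe())
E
```

```text
side ['pixels', 'vfov', 'cx', 'cy', 'extrinsics'] 54.22639945889147 281.10603215851745 211.091409637374
[[-0.934, -0.359, 0.004, 0.465], [0.202, -0.517, 0.832, -0.208], [-0.296, 0.777, 0.555, -1.113], [0.0, 0.0, 0.0, 1.0]]
{'vfov': 54.22639945889147, 'cx': 281.10603215851745, 'cy': 211.091409637374}
top ['pixels', 'vfov', 'cx', 'cy', 'extrinsics'] 47.73272193415155 285.5333469730308 209.07205728335342
[[-0.015, -1.0, 0.008, -0.081], [0.994, -0.014, 0.107, -0.514], [-0.107, 0.01, 0.994, -1.474], [0.0, 0.0, 0.0, 1.0]]
{'vfov': 47.73272193415155, 'cx': 285.5333469730308, 'cy': 209.07205728335342}
wrist ['pixels', 'vfov', 'cx', 'cy', 'extrinsics'] 71.13162453552351 281.20116590318133 208.74624425581194
[[0.386, -0.923, -0.0, -0.674], [0.879, 0.368, -0.304, 0.04], [0.28, 0.117, 0.953, -0.38], [0.0, 0.0, 0.0, 1.0]]
{'vfov': 71.13162453552351, 'cx': 281.20116590318133, 'cy': 208.74624425581194}
{'time_s': 0.15, 'joint_positions': array([-1.21280004e+00,  1.16374846e-01,  1.44212558e+00,  3.11857912e-05,
        1.58400070e+00, -3.78098812e-02]), 'dq': array([-9.29405488e-04, -1.99543509e-03, -1.53995886e-03,  4.00482175e-06,
       -1.23751604e-03, -1.16945253e-03]), 'joint_efforts': array([ 3.36677442e-05, -7.32508492e+01, -6.32848620e+01, -1.33642038e-04,
        5.06539625e-03, -5.83470765e-06]), 'ee_pos': array([ 0.26019134, -0.62268184,  0.23872386]), 'eef_rot': array([[ 9.22685900e-01,  3.85552391e-01, -2.89118138e-04],
       [ 3.85552494e-01, -9.22685500e-01,  8.61794668e-04],
       [ 6.55018811e-05, -9.06636008e-04, -9.99999587e-01]]), 'ft_force': array([-0.2556721 , -0.21802987,  0.1593395 ]), 'wrist_torque': array([-0.00802979, -0.00779468,  0.0262841 ]), 'grip_width': 0.9998743237230278}
```

View pics/side0.png

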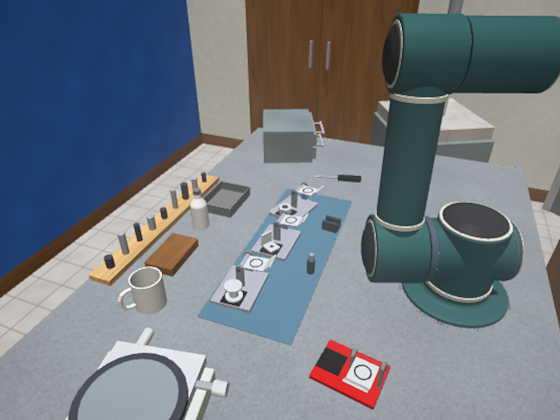

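View pics/top0.png

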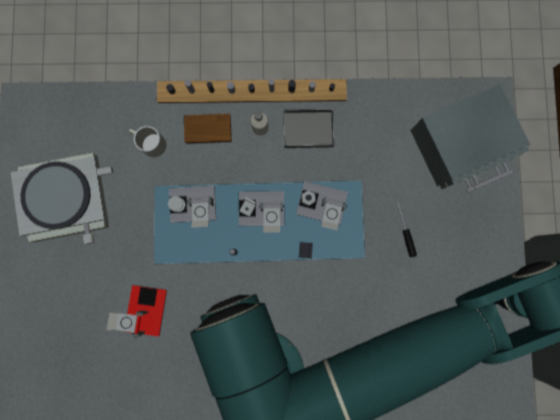

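View pics/wrist0.png

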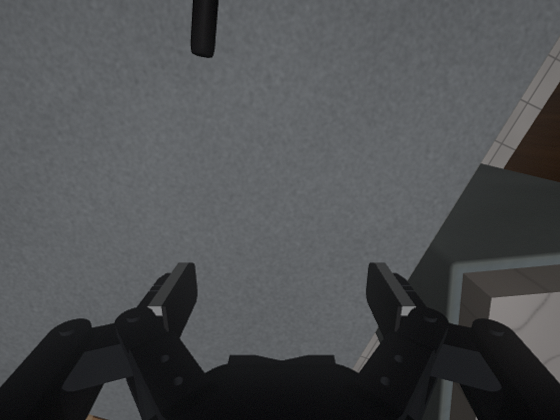

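```bash
cat >> h.py <<'E'
def ray(d,u,v):
    f=210/np.tan(np.radians(float(d['vfov'])/2)); E=d['extrinsics']; R=E[:3,:3];t=E[:3,3]
    c=np.array([(u-d['cx'])/f,-(v-d['cy'])/f,-1.]); return -R.T@t, R.T@c
def plane(d,u,v,z):
    o,r=ray(d,u,v); return o+r*(z-o[2])/r[2]
def proj(d,p):
    f=210/np.tan(np.radians(float(d['vfov'])/2)); E=d['extrinsics']
    c=E[:3,:3]@np.array(p)+E[:3,3]; return np.array([d['cx']+f*c[0]/-c[2], d['cy']-f*c[1]/-c[2]])
def tri(d1,a,d2,b):
    o1,r1=ray(d1,*a);o2,r2=ray(d2,*b)
    s=np.linalg.lstsq(np.c_[r1,-r2],o2-o1,rcond=None)[0]
    p,q=o1+s[0]*r1,o2+s[1]*r2; return (p+q)/2,np.linalg.norm(p-q)
def crop(tag,x,y,w,h,k):
    im=cv2.imread(f'pics/{tag}.png')[y:y+h,x:x+w]; cv2.imwrite(f'pics/{tag}_c{x}_{y}.png',cv2.resize(im,None,fx=k,fy=k,interpolation=cv2.INTER_CUBIC))
E
python3 - <<'E'
from h import *
crop('top0',150,170,100,75,8); crop('side0',200,230,100,80,8)
E
```

```text
(no output)
```

View pics/top0_c150_170.png

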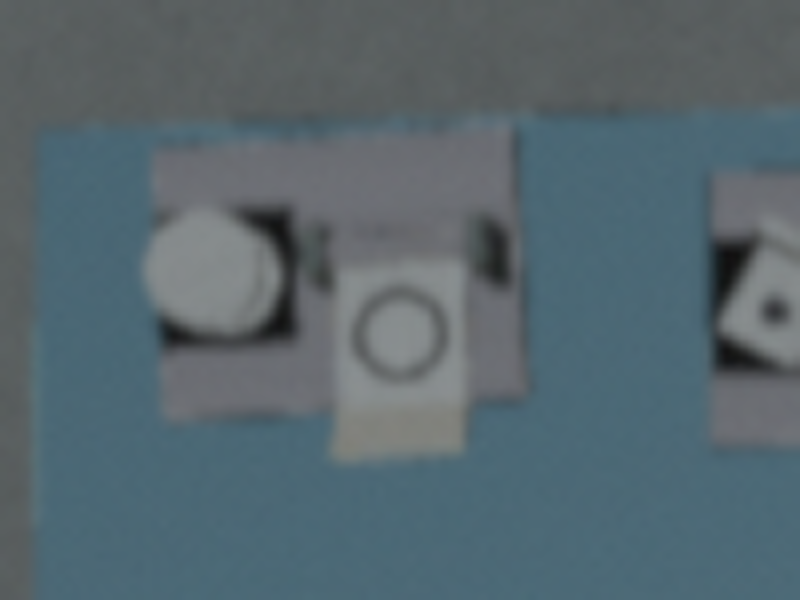

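View pics/side0_c200_230.png

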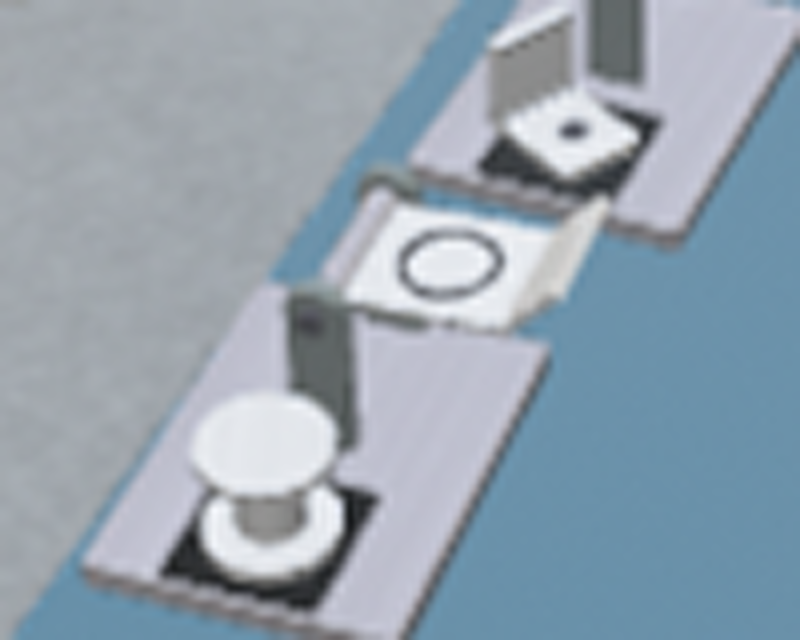

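```bash
python3 - <<'E'
from h import *
t=load('top0');s=load('side0')
T=lambda u,v:(150+(u+.5)/8-.5,170+(v+.5)/8-.5)
S=lambda u,v:(200+(u+.5)/8-.5,230+(v+.5)/8-.5)
c=[plane(t,*T(*p),.015)[:2] for p in [(152,148),(516,125),(527,397),(165,420)]]
c=np.array(c);print(np.round(c,4)); print('sides',[np.round(np.linalg.norm(c[i]-c[(i+1)%4]),4) for i in range(4)],'ctr',c.mean(0))
y=(c[0]+c[3]-c[1]-c[2]);x=(c[0]+c[1]-c[2]-c[3])
yaw=np.mean([np.arctan2(-y[0],y[1]),np.arctan2(x[1],x[0])]);print('yaw',yaw,np.arctan2(-y[0],y[1]),np.arctan2(x[1],x[0]))
for n,a,b in [('ring',(399,333),(450,264)),('lipL',(332,460),(560,298)),('lipR',(465,452),(608,200)),('cornerbaseNR',(527,397),(680,240)),('spooltop',(208,270),(265,443))]:
    p,e=tri(t,T(*a),s,S(*b));print(n,p.round(4),round(e,4))
sc=[plane(s,*S(*p),.015)[:2].round(4) for p in [(85,570),(270,285),(550,345)]];print(sc)
E
```

```text
[[0.5874 0.2852]
 [0.5947 0.1398]
 [0.4853 0.1353]
 [0.4781 0.2788]]
sides [np.float64(0.1456), np.float64(0.1095), np.float64(0.1437), np.float64(0.1094)] ctr [0.53638078 0.20978314]
yaw 0.050068412978380605 0.05019084007311985 0.04994598588364135
ring [0.5042 0.1757 0.0737] 0.0025
lipL [0.455  0.1976 0.0925] 0.0014
lipR [0.4578 0.1477 0.0931] 0.0003
cornerbaseNR [0.462  0.1238 0.06  ] 0.0399
spooltop [0.5332 0.254  0.0527] 0.0001
[array([0.5806, 0.2923]), array([0.587 , 0.1476]), array([0.4825, 0.1405])]
```

```bash
cat >> h.py <<'E'
from scipy.spatial.transform import Rotation as Ro
def Rtool(head,tilt):
    f=np.array([np.cos(head),np.sin(head),0]);u=np.array([0,0,1.]);t=np.radians(tilt)
    z=np.sin(t)*f-np.cos(t)*u; x=np.cos(t)*f+np.sin(t)*u
    return np.c_[x,np.cross(z,x),z]
def rel(p,R=None,o=None):
    o=o or ctrl.observe(); A=o['eef_rot']; R=A if R is None else R
    print('dp',(A.T@(np.array(p)-o['ee_pos'])).round(4).tolist(),'dr',np.degrees(Ro.from_matrix(A.T@R).as_rotvec()).round(1).tolist())
E
python3 - <<'E'
from h import *
rel([.5,-.25,.29],Rtool(-.35,0))
t=load('top0');print([plane(t,u,v,.03).round(3) for u,v in[(147,310),(148,140),(233,252)]])
E
```

```text
dp [0.365, -0.2515, -0.051] dr [-0.1, 0.0, 42.7]
[array([0.206, 0.344, 0.03 ]), array([0.742, 0.349, 0.03 ]), array([0.38 , 0.078, 0.03 ])]
```

```bash
python3 -m jog '[{"dp":[0.365,-0.2515,-0.051],"dr":[0,0,42.7],"grip":1},{"dp":[0.365,-0.2515,-0.051],"dr":[0,0,42.7],"grip":1},{"dp":[0.365,-0.2515,-0.051],"dr":[0,0,42.7],"grip":1},{"dp":[0.365,-0.2515,-0.051],"dr":[0,0,42.7],"grip":1},{"dp":[0.365,-0.2515,-0.051],"dr":[0,0,42.7],"grip":1},{"dp":[0.365,-0.2515,-0.051],"dr":[0,0,42.7],"grip":1},{"dp":[0.365,-0.2515,-0.051],"dr":[0,0,42.7],"grip":1},{"dp":[0.365,-0.2515,-0.051],"dr":[0,0,42.7],"grip":1}]' 20
python3 - <<'E'
from h import *
o=ctrl.observe();print(o['time_s'],o['ee_pos'],o['joint_positions'].round(2))
rel([.42,.185,.25],Rtool(-.35,45))
E
```

```text
time_s: 0.95
ee_pos: [0.4735, -0.2904, 0.2845]
eef_rot: [[0.939, -0.343, -0.0], [-0.343, -0.939, 0.001], [-0.0, -0.001, -1.0]]
ft_force: [0.7, -0.1, -0.4]
grip_width: 0.001
0.95 [ 0.4734584  -0.29037841  0.28447308] [-0.6  -0.15  1.63  0.    1.66  1.32]
dp [-0.2131, -0.4283, 0.0348] dr [-0.0, 45.0, 0.0]
```

```bash
python3 -m jog '[{"dp":[-0.213,-0.428,0.0],"dr":[0,45,0],"grip":1},{"dp":[-0.213,-0.428,0.0],"dr":[0,45,0],"grip":1},{"dp":[-0.213,-0.428,0.0],"dr":[0,45,0],"grip":1},{"dp":[-0.213,-0.428,0.0],"dr":[0,45,0],"grip":1},{"dp":[-0.213,-0.428,0.0],"dr":[0,45,0],"grip":1},{"dp":[-0.213,-0.428,0.0],"dr":[0,45,0],"grip":1},{"dp":[-0.213,-0.428,0.0],"dr":[0,45,0],"grip":1},{"dp":[-0.213,-0.428,0.0],"dr":[0,45,0],"grip":1}]'
python3 - <<'E'
from h import *
o=ctrl.observe();print(o['time_s'],o['ee_pos'],o['joint_positions'].round(2))
rel([.40,.19,.2],Rtool(-.35,45))
E
```

```text
time_s: 1.75
ee_pos: [0.4571, 0.0213, 0.2842]
eef_rot: [[0.67, -0.345, 0.658], [-0.244, -0.939, -0.243], [0.701, 0.002, -0.713]]
ft_force: [0.1, 0.3, 0.6]
grip_width: -0.001
1.75 [0.45707393 0.02126341 0.28416851] [ 0.23 -0.83  2.21 -0.45  1.12  2.21]
dp [-0.1385, -0.1389, -0.0186] dr [0.2, 0.5, 0.0]
```

```bash
python3 -m jog '[{"dp":[-0.1385,-0.139,-0.0186],"dr":[0,0,0],"grip":1},{"dp":[-0.1385,-0.139,-0.0186],"dr":[0,0,0],"grip":1},{"dp":[-0.1385,-0.139,-0.0186],"dr":[0,0,0],"grip":1},{"dp":[-0.1385,-0.139,-0.0186],"dr":[0,0,0],"grip":1},{"dp":[-0.1385,-0.139,-0.0186],"dr":[0,0,0],"grip":1},{"dp":[-0.1385,-0.139,-0.0186],"dr":[0,0,0],"grip":1}]'
python3 - <<'E'
from h import *
o=ctrl.observe();print(o['time_s'],o['ee_pos'],o['joint_positions'].round(2))
rel([.40,.19,.2],Rtool(-.35,45))
E
```

```text
time_s: 2.35
ee_pos: [0.3988, 0.1922, 0.1981]
eef_rot: [[0.673, -0.341, 0.657], [-0.24, -0.94, -0.242], [0.7, 0.005, -0.714]]
ft_force: [-0.4, 0.4, 0.3]
grip_width: 0.0
2.35 [0.39881062 0.19216282 0.19807159] [ 0.81 -0.66  2.26 -0.74  1.26  2.86]
dp [0.0027, 0.0016, -0.0001] dr [0.1, 0.6, 0.3]
```

```bash
python3 - <<'E'
from h import *
grab('wrist','w1');grab('side','s1')
E
```

```text
(no output)
```

View pics/w1.png

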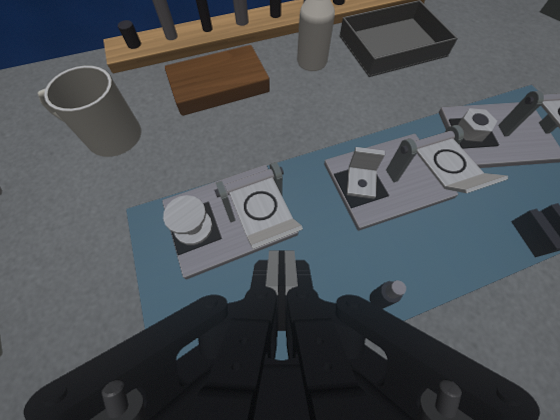

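View pics/s1.png

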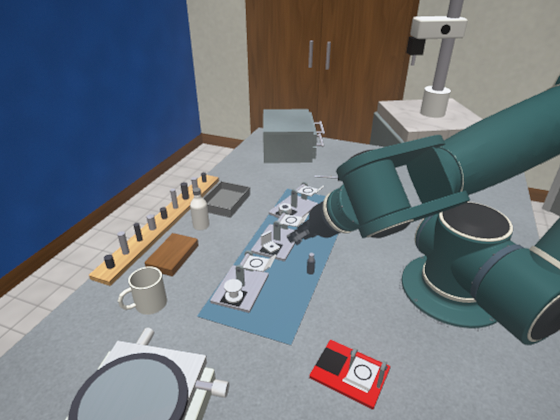

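```bash
python3 - <<'E'
from h import *
crop('w1',150,150,170,125,4.7)
w=load('w1')
S=np.array([.5364,.2098,.003]);yaw=.05;R=Ro.from_euler('z',yaw).as_matrix()
P=lambda *p:proj(w,S+R@np.array(p)).round(1)
print('lip ends',P(-.082,-.009,.09),P(-.082,-.059,.09),'junction',P(-.062,-.009,.07),P(-.062,-.059,.07),'base near corners',P(-.055,.0725,.012),P(-.055,-.0725,.012),'far',P(.055,.0725,.012))
E
```

```text
lip ends [255.9 246.5] [305.4 227.2] junction [250.3 235.7] [295.7 218.4] base near corners [185.6 274.8] [301.1 229.6] far [164.2 197.1]
```

View pics/w1_c150_150.png

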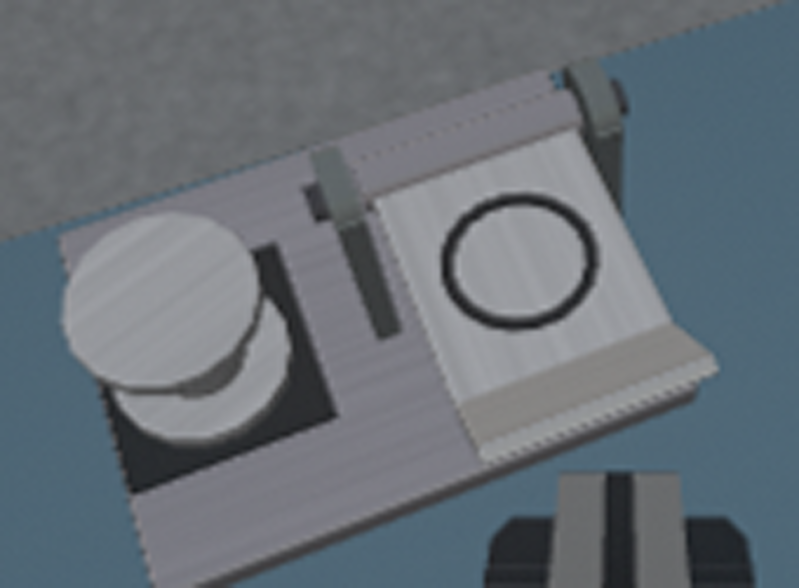

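```bash
cat >> h.py <<'E'
PIV=np.array([.538,.1768,.073]);YAW=.05
def pose(a,r,off,tilt,head):
    # contact edge at flag angle a(deg), r out, off = gap below flag mid-plane
    th=np.radians(a); out=r*np.cos(th)-off*np.sin(th)*-1*-1; 
    # outward unit (out,up)=(cos,sin); ring-normal = (-sin,cos) ; underside offset = -off*normal
    out=r*np.cos(th)+off*np.sin(th); up=r*np.sin(th)-off*np.cos(th)
    w=PIV+np.array([-np.cos(YAW)*out,-np.sin(YAW)*out,up])
    R=Rtool(head,tilt); return w-R@np.array([.011,0,.008]),R
E
python3 - <<'E'
from h import *
p,R=pose(0,.066,.007,45,-.2)
pre=p-R[:,2]*.064
print(p,pre);rel(pre,R);rel(p,R)
E
```

```text
[0.45891526 0.1761705  0.06387868] [0.41456251 0.18516125 0.10913351]
dp [-0.0526, -0.0005, 0.0756] dr [6.2, 0.5, -6.0]
dp [-0.0524, -0.0074, 0.1393] dr [6.2, 0.5, -6.0]
```

```bash
python3 -m jog '[{"dp":[-0.0526,0,0.04],"dr":[6.2,0.5,-6],"grip":1},{"dp":[-0.0526,0,0.06],"dr":[6.2,0.5,-6],"grip":1},{"dp":[-0.0526,0,0.0756],"dr":[6.2,0.5,-6],"grip":1},{"dp":[-0.0526,0,0.0756],"dr":[6.2,0.5,-6],"grip":1},{"dp":[-0.0526,0,0.0756],"dr":[6.2,0.5,-6],"grip":1}]'
python3 - <<'E'
from h import *
o=ctrl.observe();print(o['time_s'],o['ee_pos'],o['joint_positions'].round(2))
p,R=pose(0,.066,.007,45,-.2)
rel(p,R)
grab('wrist','w2');grab('side','s2');crop('s2',200,200,140,105,5.6)
E
```

```text
time_s: 2.95
ee_pos: [0.4149, 0.1839, 0.1104]
eef_rot: [[0.692, -0.201, 0.693], [-0.143, -0.98, -0.142], [0.708, -0.001, -0.707]]
ft_force: [-0.8, 0.3, 0.5]
grip_width: 0.001
2.95 [0.41487591 0.18392186 0.11042546] [ 0.71 -0.66  2.41 -0.74  0.99  2.78]
dp [-0.0014, -0.0012, 0.0645] dr [0.1, -0.0, -0.1]
```

View pics/w2.png

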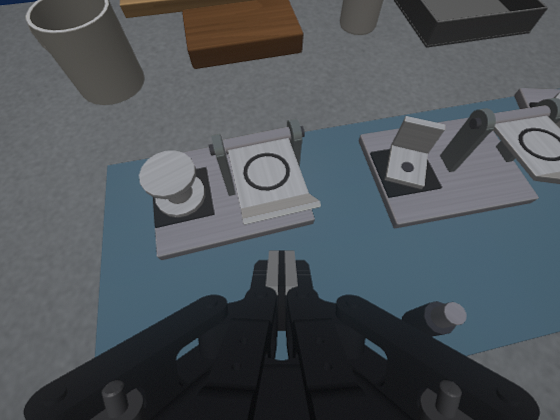

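View pics/s2_c200_200.png

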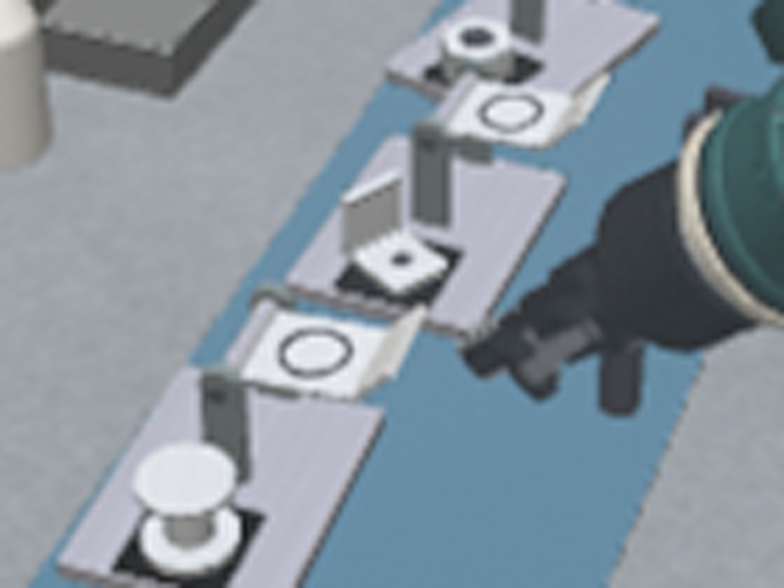

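```bash
python3 -m jog '[{"dp":[0,0,0.02],"dr":[0,0,0],"grip":1},{"dp":[0,0,0.035],"dr":[0,0,0],"grip":1},{"dp":[-0.0014,-0.001,0.05],"dr":[0,0,0],"grip":1},{"dp":[-0.0014,-0.001,0.06],"dr":[0,0,0],"grip":1},{"dp":[-0.0014,-0.001,0.0645],"dr":[0,0,0],"grip":1},{"dp":[-0.0014,-0.001,0.0645],"dr":[0,0,0],"grip":1}]'
python3 - <<'E'
from h import *
o=ctrl.observe();print(o['time_s'],o['ee_pos'],o['joint_positions'].round(2))
for a,t in [(0,45),(6,45),(12,45),(20,40),(28,35),(36,30),(44,24),(52,18),(60,12)]:
    print(a,end=' ');rel(*pose(a,.066,.004,t,-.2+.1*a/60))
grab('wrist','w3');grab('side','s3');crop('s3',200,200,140,105,5.6)
E
```

```text
time_s: 3.65
ee_pos: [0.4588, 0.1768, 0.0643]
eef_rot: [[0.692, -0.2, 0.694], [-0.142, -0.98, -0.141], [0.708, -0.001, -0.706]]
ft_force: [-0.2, -0.1, 0.4]
grip_width: -0.002
3.65 [0.45882688 0.17679591 0.06433167] [ 0.61 -0.5   2.4  -0.79  0.81  2.82]
0 dp [0.002, 0.0006, -0.0016] dr [0.0, -0.1, -0.1]
6 dp [0.0068, 0.0007, -0.0066] dr [0.4, -0.1, -0.5]
12 dp [0.0121, 0.0007, -0.011] dr [0.8, -0.1, -0.9]
20 dp [0.0206, 0.0004, -0.0169] dr [1.3, -5.1, -1.5]
28 dp [0.0298, -0.0003, -0.0216] dr [1.7, -10.1, -2.1]
36 dp [0.0394, -0.0012, -0.0251] dr [2.1, -15.1, -2.8]
44 dp [0.0496, -0.0024, -0.0274] dr [2.4, -21.1, -3.6]
52 dp [0.0599, -0.0039, -0.0283] dr [2.6, -27.0, -4.4]
60 dp [0.0702, -0.0056, -0.0278] dr [2.8, -33.0, -5.2]
```

View pics/w3.png

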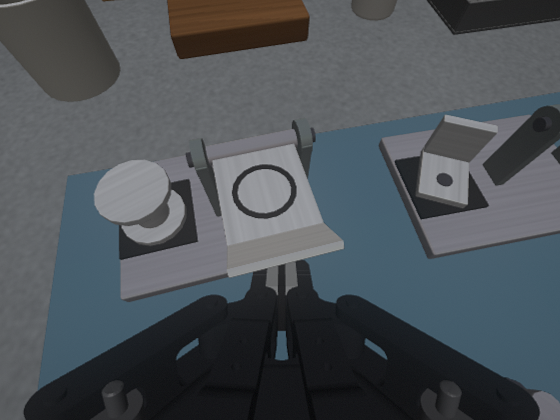

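View pics/s3_c200_200.png

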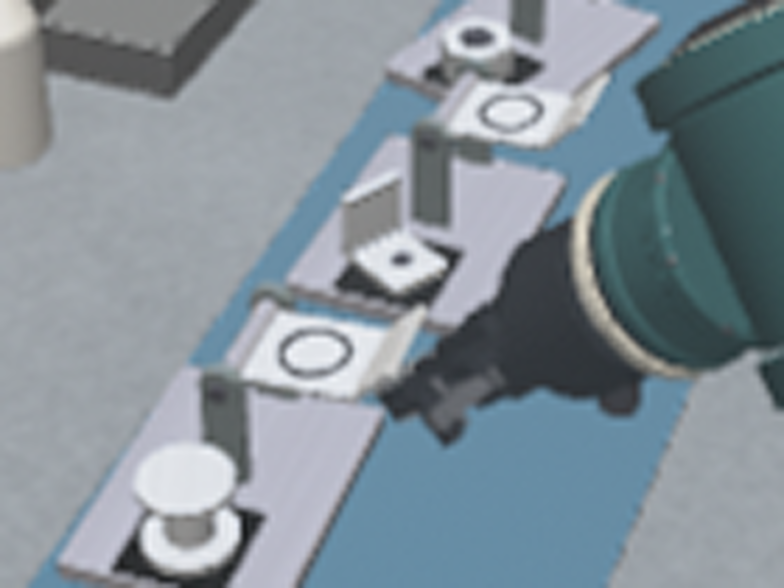

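```bash
python3 -m jog '[{"dp":[0.004,0.0006,-0.004],"dr":[0,0,0],"grip":1},{"dp":[0.0068,0.0007,-0.0066],"dr":[0.4,0,-0.5],"grip":1},{"dp":[0.0121,0.0007,-0.011],"dr":[0.8,0,-0.9],"grip":1},{"dp":[0.0165,0.0005,-0.014],"dr":[1,-2.5,-1.2],"grip":1},{"dp":[0.0206,0.0004,-0.0169],"dr":[1.3,-5.1,-1.5],"grip":1},{"dp":[0.0252,0,-0.0193],"dr":[1.5,-7.6,-1.8],"grip":1},{"dp":[0.0298,-0.0003,-0.0216],"dr":[1.7,-10.1,-2.1],"grip":1}]'
python3 - <<'E'
from h import *
o=ctrl.observe();print(o['time_s'],o['ee_pos'],o['joint_positions'].round(2))
for a,t in [(28,35),(36,30),(44,24),(52,18),(60,12),(68,6),(76,0),(84,0)]:
    print(a,end=' ');rel(*pose(a,.066,.004,t,-.2+.1*a/60))
grab('wrist','w4');grab('side','s4');crop('s4',200,200,140,105,5.6)
E
```

```text
time_s: 4.45
ee_pos: [0.4643, 0.1764, 0.1023]
eef_rot: [[0.81, -0.152, 0.566], [-0.125, -0.988, -0.085], [0.573, -0.002, -0.82]]
ft_force: [-1.0, 0.1, -1.0]
grip_width: 0.001
4.45 [0.46432347 0.17638702 0.10228491] [ 0.51 -0.52  2.29 -0.46  0.92  2.43]
28 dp [-0.0007, 0.0005, 0.0014] dr [-0.1, 0.1, -0.0]
36 dp [0.0082, -0.0002, -0.0037] dr [0.3, -4.9, -0.7]
44 dp [0.0178, -0.0012, -0.0077] dr [0.6, -10.9, -1.3]
52 dp [0.0279, -0.0023, -0.0104] dr [0.9, -16.9, -2.1]
60 dp [0.0382, -0.0037, -0.0116] dr [1.1, -22.9, -2.8]
68 dp [0.0485, -0.0052, -0.0115] dr [1.2, -28.9, -3.6]
76 dp [0.0586, -0.0068, -0.01] dr [1.3, -34.9, -4.4]
84 dp [0.0671, -0.0085, -0.0067] dr [1.5, -34.9, -5.2]
```

View pics/s4_c200_200.png

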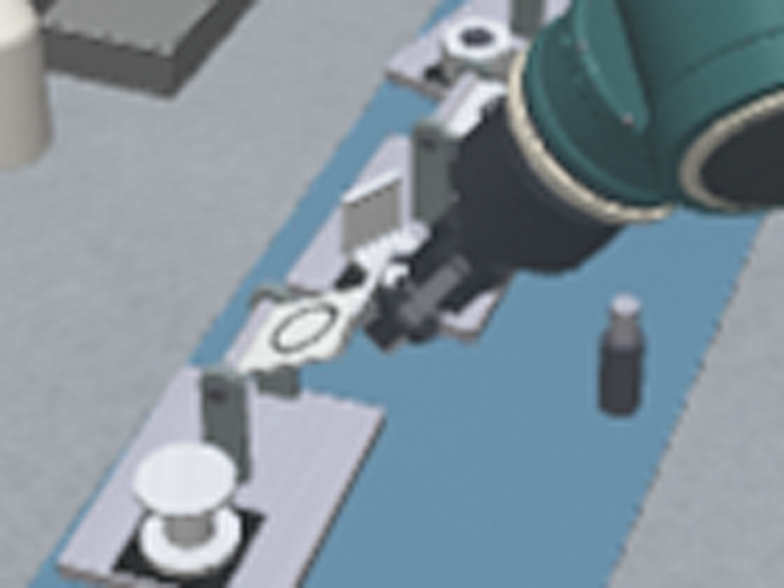

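View pics/w4.png

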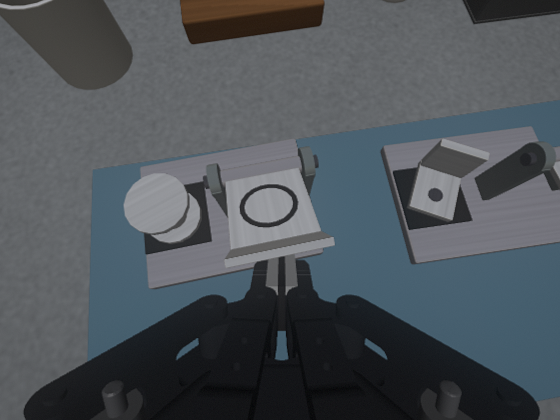

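```bash
python3 -m jog '[{"dp":[0.004,0,-0.001],"dr":[0,-2.5,-0.3],"grip":1},{"dp":[0.0082,-0.0002,-0.0037],"dr":[0.3,-4.9,-0.7],"grip":1},{"dp":[0.013,-0.0007,-0.0057],"dr":[0.5,-8,-1],"grip":1},{"dp":[0.0178,-0.0012,-0.0077],"dr":[0.6,-10.9,-1.3],"grip":1},{"dp":[0.0228,-0.0018,-0.009],"dr":[0.8,-14,-1.7],"grip":1},{"dp":[0.0279,-0.0023,-0.0104],"dr":[0.9,-16.9,-2.1],"grip":1},{"dp":[0.033,-0.003,-0.011],"dr":[1,-20,-2.5],"grip":1},{"dp":[0.0382,-0.0037,-0.0116],"dr":[1.1,-22.9,-2.8],"grip":1}]'
python3 - <<'E'
from h import *
o=ctrl.observe();print(o['time_s'],o['ee_pos'],o['joint_positions'].round(2))
for a,t,r in [(60,12,.066),(68,6,.066),(76,2,.064),(84,0,.062),(92,0,.06),(100,0,.058),(108,0,.056),(116,0,.056)]:
    print(a,end=' ');rel(*pose(a,r,.004,t,-.1))
grab('wrist','w5');grab('side','s5');crop('s5',200,200,140,105,5.6)
E
```

```text
time_s: 5.35
ee_pos: [0.4899, 0.1759, 0.1348]
eef_rot: [[0.973, -0.101, 0.209], [-0.099, -0.995, -0.021], [0.21, -0.0, -0.978]]
ft_force: [0.3, -0.3, -0.4]
grip_width: -0.003
5.35 [0.48994975 0.17594835 0.13481598] [ 0.34 -0.3   2.01 -0.1   1.24  2.04]
60 dp [-0.001, -0.0002, 0.0009] dr [0.0, -0.1, -0.1]
68 dp [0.0086, -0.0014, -0.0029] dr [0.0, -6.1, -0.1]
76 dp [0.0184, -0.0028, -0.0031] dr [0.0, -10.1, -0.1]
84 dp [0.0273, -0.0041, -0.0017] dr [0.0, -12.1, -0.1]
92 dp [0.0354, -0.0054, 0.0012] dr [0.0, -12.1, -0.1]
100 dp [0.0427, -0.0066, 0.0051] dr [0.0, -12.1, -0.1]
108 dp [0.0491, -0.0077, 0.0099] dr [0.0, -12.1, -0.1]
116 dp [0.0558, -0.0089, 0.0138] dr [0.0, -12.1, -0.1]
```

View pics/s5_c200_200.png

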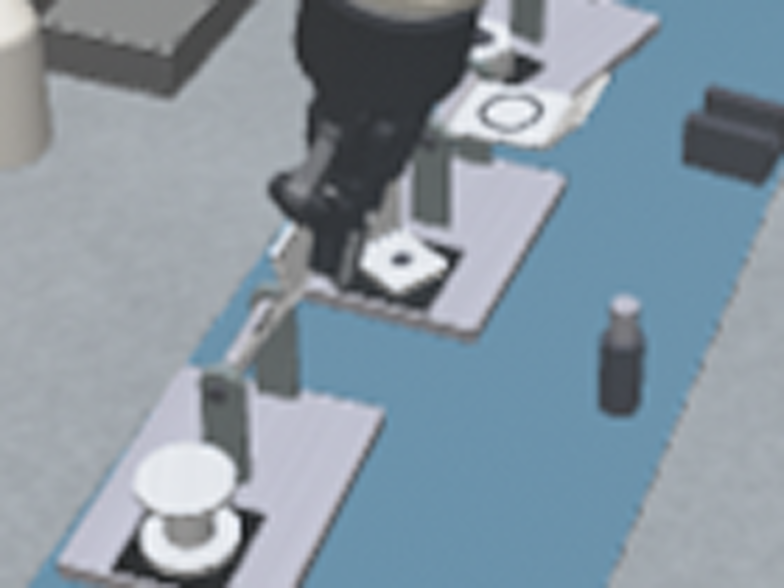

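View pics/w5.png

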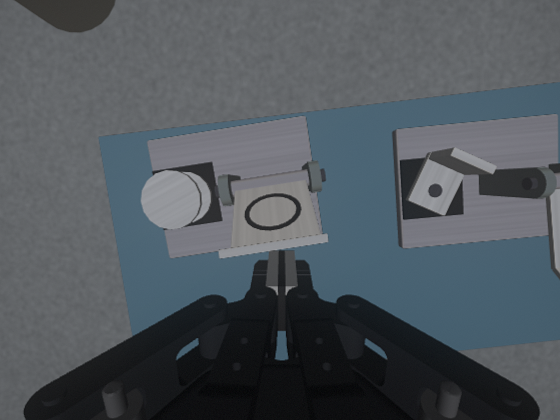

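```bash
python3 -m jog '[{"dp":[0.004,-0.0008,-0.001],"dr":[0,-3,0],"grip":1},{"dp":[0.0086,-0.0014,-0.0029],"dr":[0,-6.1,0],"grip":1},{"dp":[0.0135,-0.002,-0.003],"dr":[0,-8,0],"grip":1},{"dp":[0.0184,-0.0028,-0.0031],"dr":[0,-10.1,0],"grip":1},{"dp":[0.0273,-0.0041,-0.0017],"dr":[0,-12.1,0],"grip":1},{"dp":[0.0354,-0.0054,0.0012],"dr":[0,-12.1,0],"grip":1},{"dp":[0.0427,-0.0066,0.0051],"dr":[0,-12.1,0],"grip":1},{"dp":[0.0491,-0.0077,0.0099],"dr":[0,-12.1,0],"grip":1}]'
python3 - <<'E'
from h import *
o=ctrl.observe();print(o['time_s'],o['ee_pos'],o['joint_positions'].round(2))
for a,t,r in [(108,0,.056),(116,0,.056),(124,0,.056),(132,0,.056),(140,0,.056),(148,0,.056),(156,0,.056),(164,0,.056),(172,0,.056),(180,0,.056)]:
    print(a,end=' ');rel(*pose(a,r,.003,t,-.1))
grab('wrist','w6');grab('side','s6');crop('s6',200,200,140,105,5.6)
E
```

```text
time_s: 6.25
ee_pos: [0.5417, 0.1784, 0.1353]
eef_rot: [[0.995, -0.102, 0.003], [-0.102, -0.995, -0.0], [0.003, 0.0, -1.0]]
ft_force: [-0.5, -0.7, 0.8]
grip_width: 0.0
6.25 [0.54170848 0.17842447 0.13532052] [ 0.27 -0.07  1.8  -0.    1.41  1.95]
108 dp [-0.0002, -0.0002, 0.0001] dr [0.0, -0.2, -0.1]
116 dp [0.0071, -0.0013, 0.0027] dr [0.0, -0.2, -0.1]
124 dp [0.014, -0.0024, 0.0063] dr [0.0, -0.2, -0.1]
132 dp [0.0203, -0.0033, 0.0108] dr [0.0, -0.2, -0.1]
140 dp [0.0259, -0.0042, 0.0161] dr [0.0, -0.2, -0.1]
148 dp [0.0308, -0.005, 0.0222] dr [0.0, -0.2, -0.1]
156 dp [0.0348, -0.0056, 0.0289] dr [0.0, -0.2, -0.1]
164 dp [0.0378, -0.006, 0.0361] dr [0.0, -0.2, -0.1]
172 dp [0.0398, -0.0063, 0.0437] dr [0.0, -0.2, -0.1]
180 dp [0.0407, -0.0065, 0.0514] dr [0.0, -0.2, -0.1]
```

View pics/s6_c200_200.png

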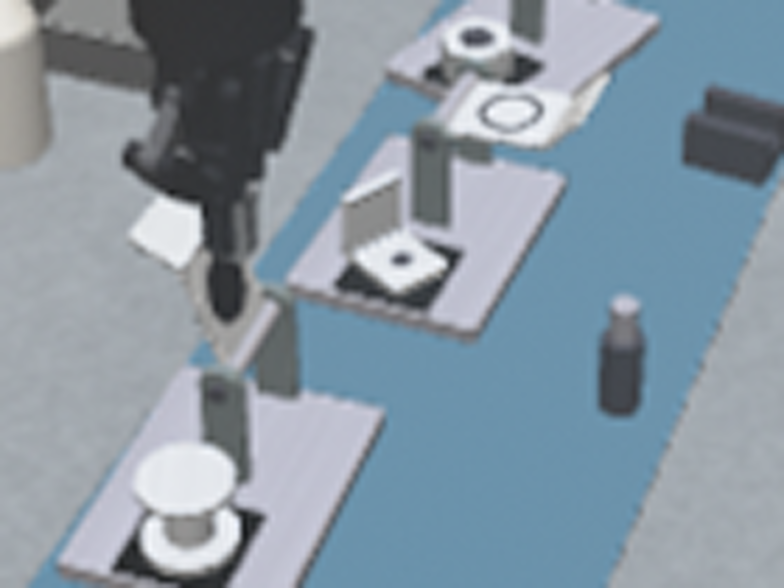

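View pics/w6.png

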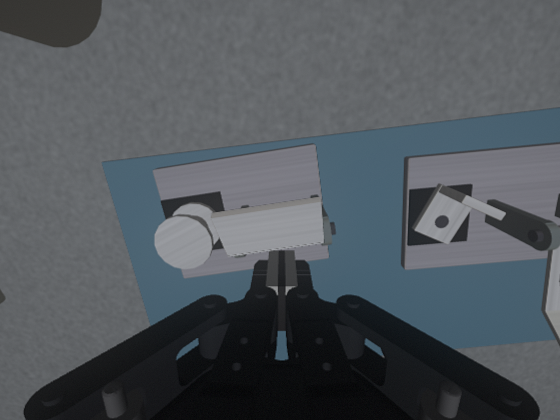

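```bash
python3 -m jog '[{"dp":[0.0071,-0.0013,0.0027],"dr":[0,0,0],"grip":1},{"dp":[0.014,-0.0024,0.0063],"dr":[0,0,0],"grip":1},{"dp":[0.0203,-0.0033,0.0108],"dr":[0,0,0],"grip":1},{"dp":[0.0259,-0.0042,0.0161],"dr":[0,0,0],"grip":1},{"dp":[0.0308,-0.005,0.0222],"dr":[0,0,0],"grip":1},{"dp":[0.0348,-0.0056,0.0289],"dr":[0,0,0],"grip":1},{"dp":[0.0378,-0.006,0.0361],"dr":[0,0,0],"grip":1},{"dp":[0.0398,-0.0063,0.0437],"dr":[0,0,0],"grip":1}]'
python3 - <<'E'
from h import *
for a,t,r in [(172,0,.056),(180,0,.056)]:
    print(a,end=' ');rel(*pose(a,r,.003,t,-.1))
grab('wrist','w7');grab('side','s7');crop('s7',200,200,140,105,5.6)
E
```

```text
time_s: 7.15
ee_pos: [0.5821, 0.1805, 0.0904]
eef_rot: [[0.995, -0.103, 0.001], [-0.103, -0.995, -0.001], [0.001, 0.0, -1.0]]
ft_force: [-0.2, 0.1, -0.3]
grip_width: 0.0
172 dp [-0.0001, -0.0001, -0.0014] dr [0.0, -0.1, -0.2]
180 dp [0.0008, -0.0003, 0.0064] dr [0.0, -0.1, -0.2]
```

View pics/s7_c200_200.png

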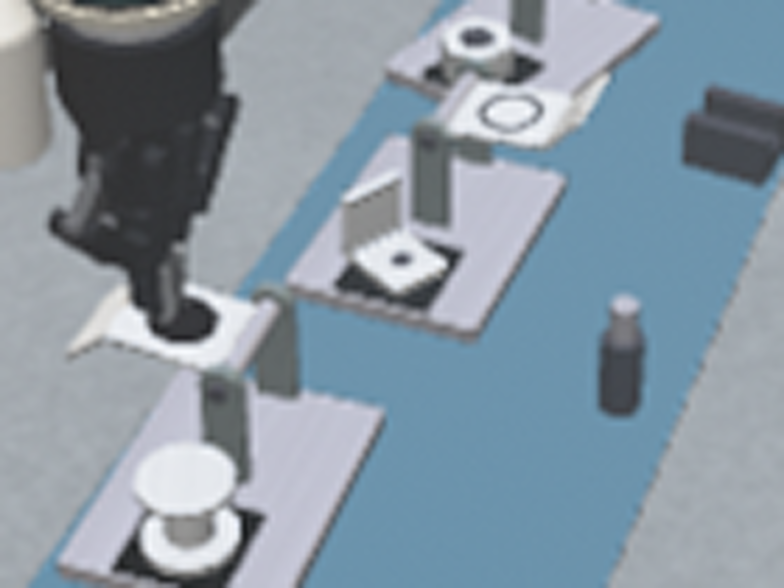

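View pics/w7.png

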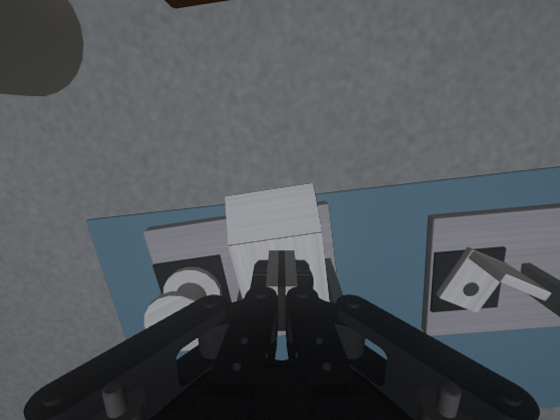

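```bash
python3 -m jog '[{"dp":[0.0005,0,0.003],"dr":[0,0,0],"grip":1},{"dp":[0.0008,0,0.006],"dr":[0,0,0],"grip":1},{"dp":[0.0008,0,0.007],"dr":[0,0,0],"grip":1},{"dp":[0.0008,0,0.007],"dr":[0,0,0],"grip":1}]'
```

```text
time_s: 7.65
ee_pos: [0.5824, 0.1802, 0.083]
eef_rot: [[0.995, -0.103, 0.0], [-0.103, -0.995, -0.001], [0.0, 0.001, -1.0]]
ft_force: [-2.1, 0.4, 2.7]
grip_width: -0.001
```

```bash
python3 -m jog '[{"dp":[0,0,0.0008],"dr":[0,0,0],"grip":1},{"dp":[0,0,0.0008],"dr":[0,0,0],"grip":1}]'; python3 -m jog '[{"dp":[0,0,0.0008],"dr":[0,0,0],"grip":1},{"dp":[0,0,0.0008],"dr":[0,0,0],"grip":1}]'
```

```text
time_s: 7.85
ee_pos: [0.5823, 0.1803, 0.0828]
eef_rot: [[0.995, -0.102, 0.0], [-0.102, -0.995, -0.001], [0.0, 0.001, -1.0]]
ft_force: [-3.9, -1.7, 7.3]
grip_width: 0.001
time_s: 8.05
ee_pos: [0.5824, 0.1803, 0.0828]
eef_rot: [[0.995, -0.102, 0.001], [-0.102, -0.995, -0.001], [0.001, 0.001, -1.0]]
ft_force: [-3.2, -1.5, 8.2]
grip_width: 0.0
```

```bash
python3 -m jog '[{"dp":[0,0,-0.01],"dr":[0,0,0],"grip":1},{"dp":[0,0,-0.05],"dr":[0,0,0],"grip":1},{"dp":[-0.06,0,-0.1],"dr":[0,0,0],"grip":1},{"dp":[-0.1,0,-0.14],"dr":[0,0,0],"grip":1},{"dp":[-0.12,0,-0.18],"dr":[0,0,0],"grip":1},{"dp":[-0.12,0,-0.18],"dr":[0,0,0],"grip":1},{"dp":[-0.12,0,-0.18],"dr":[0,0,0],"grip":1}]'
python3 - <<'E'
from h import *
grab('wrist','w8');grab('side','s8');grab('top','t8');crop('s8',200,200,140,105,5.6)
E
```

```text
time_s: 8.75
ee_pos: [0.4622, 0.1933, 0.2678]
eef_rot: [[0.995, -0.101, 0.007], [-0.101, -0.995, 0.002], [0.007, -0.002, -1.0]]
ft_force: [1.0, -0.4, -1.0]
grip_width: 0.006
```

View pics/s8_c200_200.png

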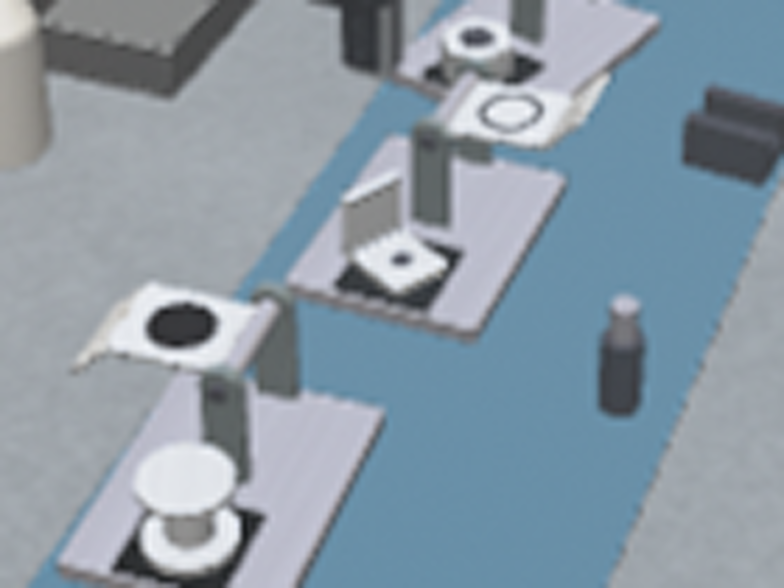

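View pics/w8.png

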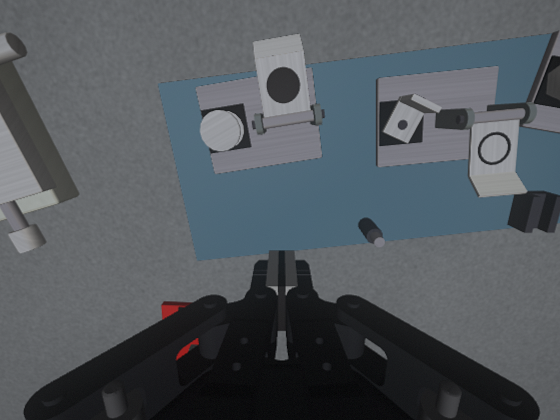

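View pics/t8.png

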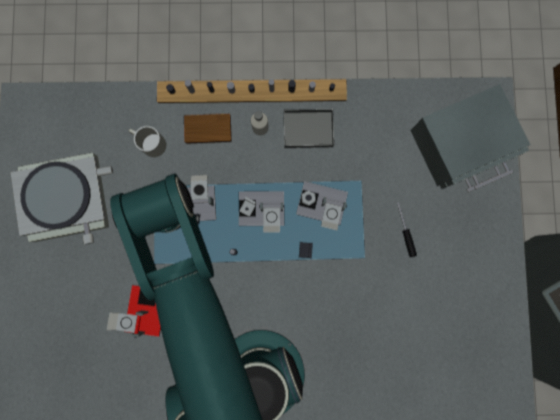

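```bash
python3 - <<'E'
from h import *
a=load('side0')['pixels'].astype(int);b=load('s8')['pixels'].astype(int)
def al(x0,y0,w,h):
    A=a[y0:y0+h,x0:x0+w].mean(2).astype(np.float32);B=b[y0:y0+h,x0:x0+w].mean(2).astype(np.float32)
    return cv2.phaseCorrelate(A,B,cv2.createHanningWindow((w,h),cv2.CV_32F))
print('spool/base front',al(205,275,45,40),'bracket',al(250,225,40,35),'gauge',al(298,248,24,30))
crop('w8',180,20,160,120,5)
w=load('w8');s=load('s8')
S=np.array([.5364,.2098,.003]);R=Ro.from_euler('z',.05).as_matrix()
for n,d in(('w',w),('s',s)):
    print(n,[proj(d,S+R@np.array(p)).round(1).tolist() for p in[(.082,-.009,.05),(.082,-.059,.05),(.036,-.034,.072)]])
E
```

```text
spool/base front ((0.50474291037672, 0.015066235219922675), 0.9969779653019375) bracket ((-0.023036548231772258, 0.06778864075729985), 1.014857421649827) gauge ((-0.1186443555037826, 0.05012076591811265), 0.969120416045189)
w [[256.5, 40.5], [303.3, 32.5], [286.4, 80.7]]
s [[212.4, 264.8], [220.3, 253.6], [231.3, 256.4]]
```

View pics/w8_c180_20.png

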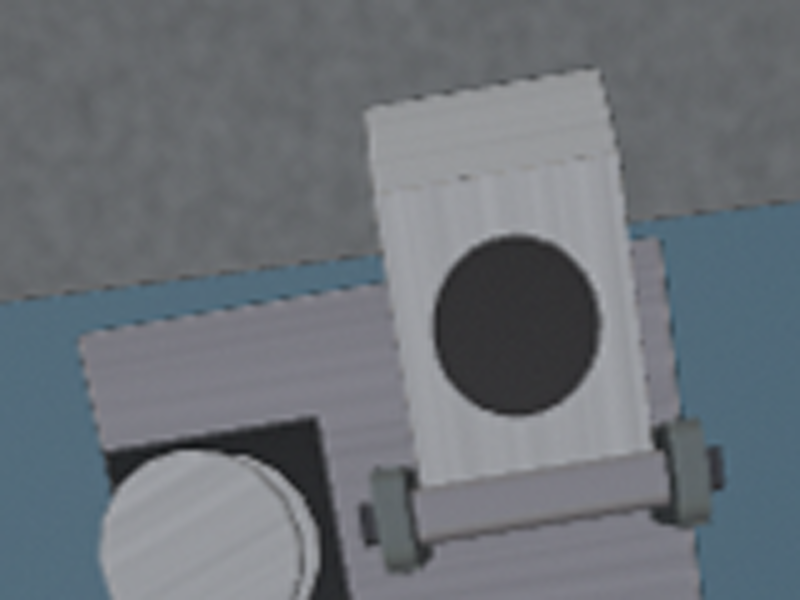

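```bash
python3 - <<'E'
from h import *
a=load('side0')['pixels'].astype(int)
for n in('s1','s3','s4','s5','s6','s7','s8'):
    b=load(n)['pixels'].astype(int); o=[]
    for x0,y0,w,h in[(205,275,45,40),(210,285,40,24),(250,225,40,35)]:
        A,B=[q[y0:y0+h,x0:x0+w].mean(2).astype(np.float32) for q in(a,b)]
        r=cv2.phaseCorrelate(A,B,cv2.createHanningWindow((w,h),cv2.CV_32F));o+=[np.round(r[0],2).tolist()]
    print(n,o)
o=ctrl.observe();print(o['time_s'],o['ft_force'])
s=load('side0');S=np.array([.5364,.2098,.003]);R=Ro.from_euler('z',.05).as_matrix()
print([proj(s,S+R@np.array(p)).round(1).tolist() for p in[(-.082,-.009,.09),(-.082,-.059,.09)]],'seen (269.6,266.8),(275.6,254.6)')
E
```

```text
s1 [[0.5, 0.02], [0.0, 0.01], [0.01, -0.01]]
s3 [[0.5, 0.0], [0.0, -0.02], [0.0, 0.02]]
s4 [[0.49, 0.0], [0.0, -0.01], [-0.48, -0.21]]
s5 [[0.49, 0.0], [0.01, -0.01], [0.4, -0.04]]
s6 [[0.49, 0.01], [-0.01, -0.0], [-0.02, 0.07]]
s7 [[0.48, 0.01], [-0.0, 0.01], [0.0, 0.05]]
s8 [[0.5, 0.02], [0.01, 0.02], [-0.02, 0.07]]
8.9 [ 0.94474105  0.18469174 -0.06653789]
[[269.4, 266.4], [275.8, 254.4]] seen (269.6,266.8),(275.6,254.6)
```

```bash
python3 -c "
from station import ctrl
print(ctrl.job_done())"
```

```text
the job is handed in; nothing more can be done
None
```

The spool's flag is pushed all the way over and lies flat on the far side, showing its solid disc. I handed the job in at about 8.9 s of the 38 s allowed. I put the closed fingertips under the lip and pushed up and over along the arc. Then I pressed the flag lightly down and backed the arm clear.

- **Flag flat:** At the end the force rose from about 3 to 8 N with almost no further movement, so the flag is against its hard stop. In the last side and wrist pictures the lip ends lie within 1–4 px of where a flat flag should put them. The wrist picture was already about 3 px off before I touched anything.
- **Forces:** I read the force only at the end of each move. Up to the final press it stayed near 1 N. In the press it reached about 8 N down and 4 N sideways, below the 8 N side push that may slide the stand.
- **Nothing else moved:** Comparing side pictures from before and after, the spool with its stand, the bracket's stand and the plug gauge shifted by about 0.1 px or less. One comparison window showed a constant 0.5 px shift, but it was already there before contact, so I take it as an artefact. By eye, the other two flags still show their rings on the near side, and nothing else on the bench looks moved.

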